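# Set the polariser lever of an inspection light to its scale mark

## Robot

A 6-joint arm with a two-finger parallel gripper is mounted at the origin on a cart in front of the work surface, level with it; the furniture and walls round the work are solid. World frame = base frame: x ahead of the robot, y to its left, z up, the work surface at z = 0. Lengths are in mm, angles in rad, forces in N, time in s.
With the tool pointing down it reaches from about 350 to 775 mm from the base axis. Payload 7.3 kg.
Tool frame: the origin (TCP) lies at the centre of the arm's flange, where the gripper is bolted on; the fingertips stand 178 mm ahead of it and the grasp point (between the pads) lies 159 mm ahead of it; z points along the fingers, y is the direction in which the jaws open and shut (so a half turn about z gives the same grasp; the last joint's range is limited). The gripper opens to 92 mm and grips with 3 to 60 N. Pads are 19 mm wide; open, the fingers measure 130 mm over their backs; the gripper's body (75 mm by 190 mm) begins 47 mm behind the grasp point.
Start: joints at [1.093, 0.342, 1.524, -0, 1.275, -0.146], TCP at [170.995, 496.375, 404.741] pointing down, gripper open.
Joint ranges: [-2.53, 2.53], [-0.77, 2.02], [0.04, 2.7], [-1, 4.14], [0.28, 2.66], [-3.11, 3.11]. Speed limits (rad/s): [2.57, 2.57, 3.14, 3.14, 3.14, 3.14].

## Interface

Orientations are given as [roll, pitch, yaw] about the fixed x, y, z axes, in that order (R = Rz(yaw) Ry(pitch) Rx(roll)).
In Python, from plant import get_obs, capture, close_job gives the robot as it stands. The module is installed in compiled form; this text tells all that it offers.
- The arm moves only by the shell command python3 -m pendant 'ROWS'. ROWS is JSON, a list of rows, each a list of 3 entries, a list of its own where there are three numbers: the shift along the tool's x, y, z in m, then the turn, a rotation vector about the tool's x, y, z in rad, then the finger opening in m, from 0 to 0.0918. In form: [[[tx, ty, tz], [wx, wy, wz], fingers], ...]. A call has 1 to 10 rows; each row is the pose to reach, as a shift and turn from the pose commanded when the call began, along the tool's axes at that moment; what a row does not reach only later rows make up. A row lasts 1/12 s, in which the tool goes at most 41.7 mm and 7.16 degrees, less where a joint would pass 70% of its speed; a pose out of reach is approached as far as the arm can. A call with a gripper value outside its range is refused whole. The fingers move at their own pace and stop on an object; the grip force is fixed at half the most. Time passes only in rows, so rows that repeat a pose let the fingers close. It gives the time, the measured TCP pose, the force and the opening at its end, in the units of the state.
- get_obs(): the state, without advancing time (a new reading comes with each control period).
- capture(name): name is "scene" or "top" or "wrist"; returns a dict with "color" (480x640x3 uint8, red, green, blue), "mtx" (3x3 intrinsics, pixels), "rvec" (rotation vector, rad) and "tvec" (3), from world to camera coordinates, as OpenCV has them. Camera axes: x right, y down, z forward; pixel columns grow to the right and rows downward; lengths in mm; the calibration is good to about 2 mm. A picture is of the moment at which its call begins. There is no depth.
- close_job(): hands the job in, once; it reports no verdict.
The state is a dict: "time": time; "joint_positions": joint angles; "dq": joint speeds; "tau": joint torques, N m; "tool_pos": TCP position; "tcp_rot": TCP orientation; "contact_force": force on the tool from outside, world axes, zero at the start; "moment": the same for the moment, N m; "grip_width": finger opening in mm.
Only numpy, scipy, OpenCV 4.12 (cv2) and the standard library are available. Lean on these libraries where they do the work, as an engineer would, in place of code of your own. Each camera call takes 0.05 s, during which the arm holds its last target. There are 200 camera calls.

## Task

Set the polarising filter on the inspection light: with the fingertips, push the upright tab of its lever clockwise (seen from above) all the way to the stop, then push it back the other way until the pointer opposite the lever stands on the long mark of the scale, and leave it there. Only push the tab, never pinch it; do not lift or shift the light or turn its scale, and leave the loupe, the brass bush and the drilled block where they stand.

Things in the scene. Friction and masses are not known exactly. Their poses are not given: they have to be found in the camera images.
- lamp_base: Round grey inspection light, 3 kg, loose on a rubber foot: disc of radius 88 mm, top 10 mm above the bench. Origin: centre of its underside, z up. On it a white scale ring (radius 58 to 77, top at 14 mm) and a black knurled filter ring (radius 33 to 52, top at 24 mm). Two steel stop pins (6 mm, top at 26 mm, 81 mm from the axis) end the lever's travel, which is centred on -x.
- filter_ring (a joint): Angle of the filter ring with lever and pointer, rad: 0 with the lever at its clockwise stop, growing anticlockwise seen from above to 1.74 at the other stop. The lever points from the axis at angle pi - 0.87 + value, the pointer (opposite) at -0.87 + value, anticlockwise from lamp_base's +x. Turns stiffly, stays where it is left; about 1.2 N at the tab moves it.
- scale_ring (a joint): Angle of the white scale ring, rad, anticlockwise: its long mark lies at this angle from lamp_base's +x. Clamped by strong friction; it differs from start to start and must not be turned.
- lever_tab (a point): Middle of the top edge of the lever's upright steel tab, 62 mm above the bench, 100 mm from the axis. The tab is a plate 10 mm thick along the arc, 18 mm radially, from 18 to 62 mm above the bench, on the end of a flat steel arm 9 mm wide, top at 24 mm. The x axis of this frame points from the tab to the ring's axis.
- pointer_tip (a point): Tip of the small dark steel pointer (tapering from 10 to 3 mm wide) on the filter ring, opposite the lever, 65 mm from the axis, 14 mm above the bench. Frame x axis points radially outward.
- long_mark (a point): Inner end of the one long mark on the scale: a black line 12 mm long, 3 mm wide, running outward from 65 mm from the axis; four short marks (5 mm long) stand on each side of it, 10 degrees apart. Frame x axis points radially outward.
- tab_cw: The half of the tab (5 mm thick) with its clockwise face, which is pushed to turn the lever anticlockwise. Its origin is on the ring's axis, 10 mm above the bench, not at the tab.
- tab_ccw: The other half of the tab (5 mm thick) with its anticlockwise face, which is pushed to turn the lever clockwise. Origin as for tab_cw.
- loupe: Bystander: black eye loupe, 41 mm across, 42 mm high, standing loose. Origin at the centre of its underside.
- bush: Bystander: flanged brass bush, 28 mm across, 21 mm high, standing loose. Origin at the centre of its underside.
- block: Bystander: drilled aluminium block, 22 x 34 x 18 mm, loose. Origin at the centre of its underside.
There are look-alikes about, which are no part of the job. There is more than one size of the lamp_base; the job needs the larger.

How it is judged (in metres and radians):
On the way:
1. the lever is pushed clockwise to its stop (within 0.05 rad) (value of joint filter_ring below 0.05 rad), for 0.1 s.
At the end, for the whole second after the job is handed in: After the lever has been at its clockwise stop, the pointer's tip rests within 3 mm of the long mark's inner end, the ring is still, the light stands flat within 12 mm of where it was with its scale unturned, and the loupe, bush and block are within 10 mm of where they stood (horizontal distance between pointer_tip and long_mark below 0.003 m and velocity of joint filter_ring between -0.02 and 0.02 rad/s and angle between lamp_base's own z axis and vertical below 0.03 rad and height (world z) of lamp_base below 0.004 m and distance of long_mark from where it was at the start of the episode below 0.012 m and distance of each of loupe, bush, block from where it was at the start of the episode below 0.01 m); the robot touches nothing.
It fails at once if the tab is pinched (fingers press over 2 N on both halves at once) (contact force between the fingers and tab_cw above 2 N and contact force between the fingers and tab_ccw above 2 N).
It fails at once if the light is lifted or tipped (height (world z) of lamp_base above 0.006 m or angle between lamp_base's own z axis and vertical above 0.06 rad).
It fails at once if the light is shifted or its scale turned by more than 12 mm at the long mark (distance of long_mark from where it was at the start of the episode above 0.012 m).
It fails at once if a bystander is moved by more than 10 mm or lifted (distance of any of loupe, bush, block from where it was at the start of the episode above 0.01 m).
It also fails if it takes over 54 s, if anything falls off the work surface, if the arm or the gripper's body presses on something with over 40 N, if the wrist force passes 120 N, or if a joint passes its speed limit or range.

## Working session

There is one attempt and no reset: what is moved stays moved. The work goes in short steps, Python scripts to look and compute and a shell command to move; the robot and the scene stay as the last step left them, time stands still between calls to the robot, and variables do not carry over. Pictures are saved under pics/ and viewed, about 8 in all and at most 12, crops included, and the job is handed in when it is done.

```bash
mkdir -p pics; python3 - <<'E'
from plant import get_obs, capture
import cv2,numpy as np,pickle
o=get_obs();print({k:np.round(v,3).tolist() for k,v in o.items()})
for n in("scene","top"):
    c=capture(n);pickle.dump(c,open(n+'.pkl','wb'));cv2.imwrite(f'pics/{n}0.png',c['color'][:,:,::-1])
    R=cv2.Rodrigues(np.array(c['rvec']))[0];print(n,np.round(-R.T@np.ravel(c['tvec'])),R[2].round(2),c['mtx'][0][0])
E
```

```text
{'time': 0.0, 'joint_positions': [1.093, 0.343, 1.525, -0.0, 1.275, -0.146], 'dq': [-0.001, -0.002, 0.001, 0.0, 0.002, 0.001], 'tau': [0.001, -43.124, -24.422, 0.072, 0.056, -0.0], 'tool_pos': [170.925, 496.254, 404.043], 'tcp_rot': [-3.14, -0.0, 2.81], 'contact_force': [-0.058, -0.27, 0.038], 'moment': [-0.015, -0.001, 0.018], 'grip_width': 91.701}
scene [  56. -282.  703.] [ 0.55  0.39 -0.74] 490.70454877434406
top [ 422.   30. 1141.] [ 0.1   0.02 -0.99] 505.19304180701437
```

View pics/top0.png

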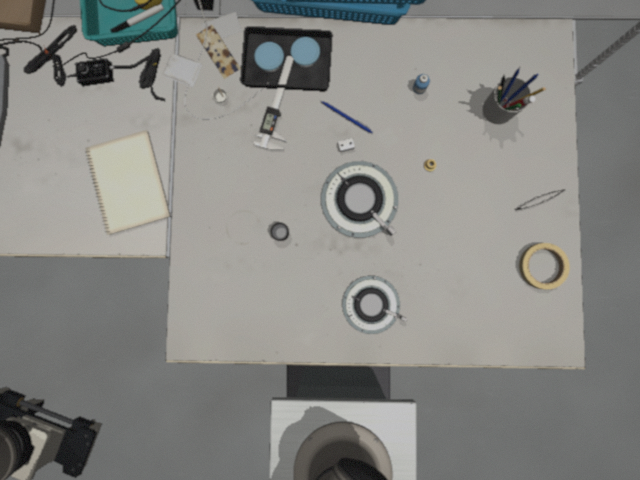

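View pics/scene0.png

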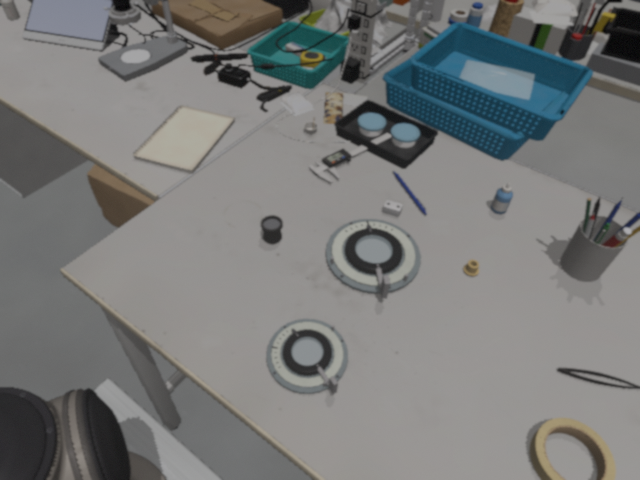

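Top view: two lights, at (359,200) and (371,304). The upper one looks larger (about 78 px across against 58). Its lever points to about (390,233) and its pointer to about (342,178). Loupe is at (279,231), block at (346,145), bush at (430,165). Next I'll check the sizes and enlarge.

```bash
cat > h.py <<'E'
import cv2,numpy as np
def ray(c,uv,z):
    R=cv2.Rodrigues(np.array(c['rvec'],float))[0];t=np.ravel(c['tvec']);C=-R.T@t
    p=cv2.undistortPoints(np.array(uv,float).reshape(-1,1,2),np.array(c['mtx'],float),None).reshape(-1,2)
    d=np.c_[p,np.ones(len(p))]@R
    return C+d*((z-C[2])/d[:,2])[:,None]
def proj(c,P):
    return cv2.projectPoints(np.array(P,float).reshape(-1,1,3),np.array(c['rvec'],float),np.array(c['tvec'],float),np.array(c['mtx'],float),None)[0].reshape(-1,2)
E
python3 - <<'E'
import pickle
from h import *
c=pickle.load(open('top.pkl','rb'));g=cv2.cvtColor(c['color'],cv2.COLOR_RGB2GRAY)
for (u,v) in((359,200),(371,304)):
    m=(g[v-50:v+50,u-50:u+50]<75).astype(np.uint8)
    k=max(cv2.findContours(m,cv2.RETR_EXTERNAL,cv2.CHAIN_APPROX_NONE)[0],key=cv2.contourArea)[:,0]+[u-50,v-50]
    P=ray(c,k,24)[:,:2].astype(np.float32);ce,r=cv2.minEnclosingCircle(P);el=cv2.fitEllipse(P)
    print('ring',np.round(ce),r,np.round(el[0],1),np.round(el[1],1))
for n,uv,z in(('loupe',(279,231),20),('block',(346,145),18),('bush',(430,165),21),('tab',(389,232),40),('bottle',(422,84),20)):print(n,ray(c,[uv],z).round())
cr=[cv2.resize(c['color'][y-50:y+50,x-50:x+50],(400,400),interpolation=cv2.INTER_CUBIC) for x,y in((359,200),(371,304))]
cv2.imwrite('pics/c1.png',np.hstack(cr)[:,:,::-1])
E
```

```text
ring [598. -31.] 52.974063873291016 [598.  -31.4] [ 99.6 102.1]
ring [362. -58.] 37.43244171142578 [362.8 -57.9] [71.2 72.4]
loupe [[522. 146.  20.]]
block [[719.  -2.  18.]]
bush [[ 674. -191.   21.]]
tab [[520. -97.  40.]]
bottle [[ 862. -174.   20.]]
```

View pics/c1.png

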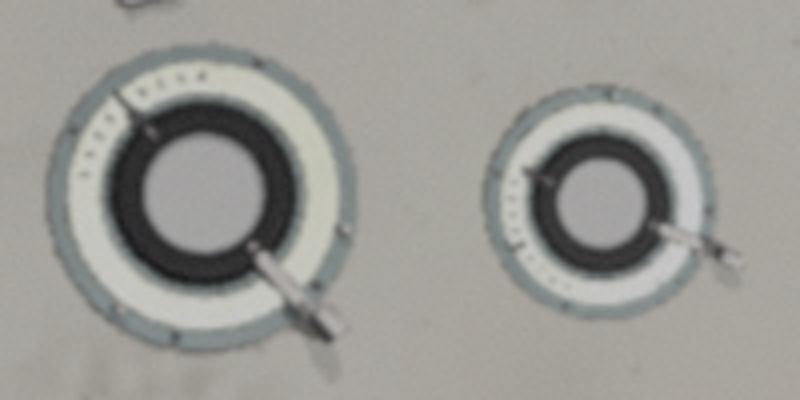

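The upper light's black ring measures about 51 mm radius at (598,-31), which fits the described 52. The lower one is about 36 mm, so it is the look-alike. The crop shows pins at (345,230) and (118,310), the lever at about -137° world and the long mark at about 40°. I'll close the fingers and move above the light to look closer.

```bash
python3 -m pendant '[[[-0.227,-0.2,0],[0,0,0],0],[[-0.227,-0.2,0],[0,0,0],0],[[-0.227,-0.2,0],[0,0,0],0],[[-0.227,-0.2,0],[0,0,0],0],[[-0.227,-0.2,0],[0,0,0],0],[[-0.227,-0.2,0],[0,0,0],0],[[-0.227,-0.2,0],[0,0,0],0],[[-0.227,-0.2,0],[0,0,0],0],[[-0.227,-0.2,0],[0,0,0],0]]'
python3 -m pendant '[[[-0.227,-0.2,0],[0,0,0],0],[[-0.227,-0.2,0],[0,0,0],0],[[-0.227,-0.2,0],[0,0,0],0],[[-0.227,-0.2,0],[0,0,0],0],[[-0.227,-0.2,0],[0,0,0],0],[[-0.227,-0.2,0],[0,0,0],0],[[-0.227,-0.2,0],[0,0,0],0],[[-0.227,-0.2,0],[0,0,0],0],[[-0.227,-0.2,0],[0,0,0],0]]'
python3 - <<'E'
from plant import *
from h import *
import pickle
o=get_obs();print({k:np.round(v,3).tolist() for k,v in o.items()})
c=capture('wrist');pickle.dump(c,open('w1.pkl','wb'));cv2.imwrite('pics/w1.png',c['color'][:,:,::-1])
R=cv2.Rodrigues(np.array(c['rvec']))[0];print(np.round(-R.T@np.ravel(c['tvec'])),R[2].round(2),c['mtx'][0][0]);print(proj(c,[598,-31,24]))
E
```

```text
time: 0.85
tool_pos: [321.6, 231.1, 404.6]
tcp_rot: [-3.141, 0.0, 2.805]
contact_force: [-0.9, 0.9, -0.0]
grip_width: 36.3
time: 1.6
tool_pos: [471.2, -31.1, 404.0]
tcp_rot: [3.142, -0.001, 2.807]
contact_force: [-0.6, 0.9, -1.2]
grip_width: 0.7
{'time': 1.6, 'joint_positions': [-0.228, 0.246, 1.663, 0.0, 1.233, -1.465], 'dq': [0.058, -0.038, 0.056, 0.019, 0.015, 0.037], 'tau': [-1.555, -36.763, -24.629, -0.232, 0.0, -0.385], 'tool_pos': [471.212, -31.057, 404.02], 'tcp_rot': [3.142, -0.001, 2.807], 'contact_force': [-0.551, 0.862, -1.209], 'moment': [0.022, 0.006, -0.023], 'grip_width': 0.678}
[394.  -4. 385.] [ 0.29 -0.1  -0.95] 354.55100113097336
[[359.6023755  315.39510897]]
```

View pics/w1.png

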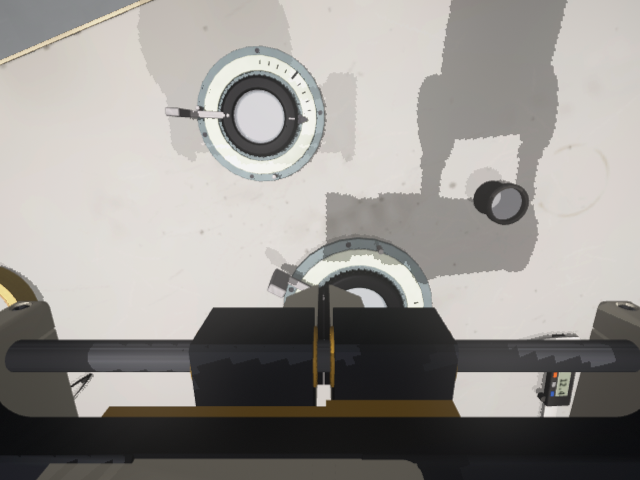

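The wrist view shows the small light at (260,115). The big one at (360,315) is half hidden by the gripper. I'll back off about 95 mm to bring the whole scale into view.

```bash
python3 -m pendant '[[[0.09,-0.03,0],[0,0,0],0],[[0.09,-0.03,0],[0,0,0],0],[[0.09,-0.03,0],[0,0,0],0],[[0.09,-0.03,0],[0,0,0],0],[[0.09,-0.03,0],[0,0,0],0]]'
cat > look.py <<'E'
import sys,pickle
from plant import *
from h import *
n=sys.argv[1];cx,cy=(float(a) for a in sys.argv[2:4])
o=get_obs();print(o['time'],np.round(o['tool_pos'],1),np.round(o['contact_force'],1))
c=capture('wrist');pickle.dump(c,open(n+'.pkl','wb'))
# rectified overhead view of plane z=14, 4 px/mm, up = +x, left = +y
W=np.array([[cx+75,cy+75],[cx+75,cy-75],[cx-75,cy-75],[cx-75,cy+75]])
H=cv2.getPerspectiveTransform(proj(c,np.c_[W,[14]*4]).astype(np.float32),np.float32([[0,0],[600,0],[600,600],[0,600]]))
cv2.imwrite(f'pics/{n}.png',cv2.warpPerspective(c['color'],H,(600,600),flags=cv2.INTER_CUBIC)[:,:,::-1])
g=cv2.cvtColor(c['color'],cv2.COLOR_RGB2GRAY)
m=(g<70).astype(np.uint8);u,v=proj(c,[cx,cy,24])[0]
cn,lab=cv2.findContours(m,cv2.RETR_EXTERNAL,cv2.CHAIN_APPROX_NONE)
for k in cn:
    if 1500<cv2.contourArea(k)<20000:
        P=ray(c,k[:,0],24)[:,:2].astype(np.float32);e=cv2.fitEllipse(P)
        print('dark',np.round(e[0],1),np.round(e[1],1))
# angular profile of brightness on the scale at several radii (bilinear)
a=np.radians(np.arange(-180,180,.5))
for r in (54,56,62,67,69,71,74):
    uv=proj(c,np.c_[cx+r*np.cos(a),cy+r*np.sin(a),np.full(len(a),14)]).astype(np.float32)
    p=cv2.remap(g,uv[:,0].reshape(1,-1),uv[:,1].reshape(1,-1),cv2.INTER_LINEAR)[0]
    s=(p<110)*1;i=np.flatnonzero(np.diff(np.r_[0,s,0]));
    print(r,[(round(float(np.degrees(a[x])),1),round(float(np.degrees(a[y-1])),1)) for x,y in i.reshape(-1,2)][:14])
E
python3 look.py w2 598 -31.3
```

```text
time: 2.07
tool_pos: [374.7, -27.4, 405.3]
tcp_rot: [3.141, 0.002, 2.811]
contact_force: [0.6, 0.0, 0.6]
grip_width: 0.7
2.0667 [374.7 -27.4 405.3] [0.6 0.  0.6]
dark [361.1 -57. ] [68.9 70.7]
dark [198.8 -33.1] [ 55.9 198.9]
54 [(-180.0, 179.5)]
56 [(-180.0, 179.5)]
62 [(-180.0, -98.0), (-90.5, 179.5)]
67 [(-180.0, -99.0), (-80.0, 179.5)]
69 [(-180.0, -144.5), (-142.5, -105.0), (-77.5, 179.5)]
71 [(-180.0, -147.0), (-142.5, -99.5), (-77.5, 179.5)]
74 [(-180.0, -149.5), (-146.0, -100.0), (-78.5, 179.5)]
```

View pics/w2.png

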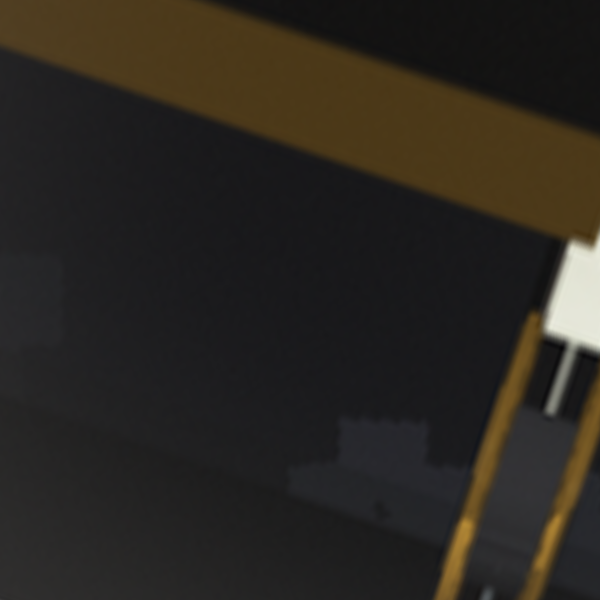

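That was the wrong way: image-down is world +x, so the gripper now hides the scale. I need to go forward about 210 mm.

```bash
python3 -m pendant '[[[-0.2,0.065,0],[0,0,0],0],[[-0.2,0.065,0],[0,0,0],0],[[-0.2,0.065,0],[0,0,0],0],[[-0.2,0.065,0],[0,0,0],0],[[-0.2,0.065,0],[0,0,0],0],[[-0.2,0.065,0],[0,0,0],0],[[-0.2,0.065,0],[0,0,0],0],[[-0.2,0.065,0],[0,0,0],0]]'
python3 look.py w3 598 -31.3
```

```text
time: 2.78
tool_pos: [585.6, -31.7, 403.6]
tcp_rot: [-3.141, -0.002, 2.811]
contact_force: [-0.4, -0.1, -0.1]
grip_width: 0.4
2.7833 [585.6 -31.7 403.6] [-0.4 -0.1 -0.1]
dark [599.1 -31.3] [96.5 98.5]
dark [519.4 146.4] [40.7 53.7]
dark [382.2 -62.8] [38.4 65.4]
54 [(-145.0, -141.0), (-123.5, -120.5), (-116.0, -112.0), (-109.5, -104.5), (-101.5, -95.0), (-94.0, -91.0), (-89.0, -3.5), (-1.5, 4.5), (6.5, 6.5), (8.5, 11.0), (16.0, 17.5), (23.5, 25.0), (28.0, 48.5), (52.0, 54.5)]
56 [(-142.5, -141.0), (-47.5, -47.5), (-41.5, -41.5), (-35.0, -34.0), (-26.5, -26.0), (-20.0, -19.5), (30.5, 54.0), (59.5, 60.5), (64.5, 66.5), (68.0, 69.5), (75.5, 76.0), (87.0, 88.0), (90.0, 91.0)]
62 [(37.5, 42.5)]
67 [(39.0, 41.0), (50.0, 50.5), (60.0, 61.0), (70.5, 71.0), (80.5, 81.0)]
69 [(39.5, 41.0)]
71 [(39.5, 41.0)]
74 [(39.5, 41.0)]
```

View pics/w3.png

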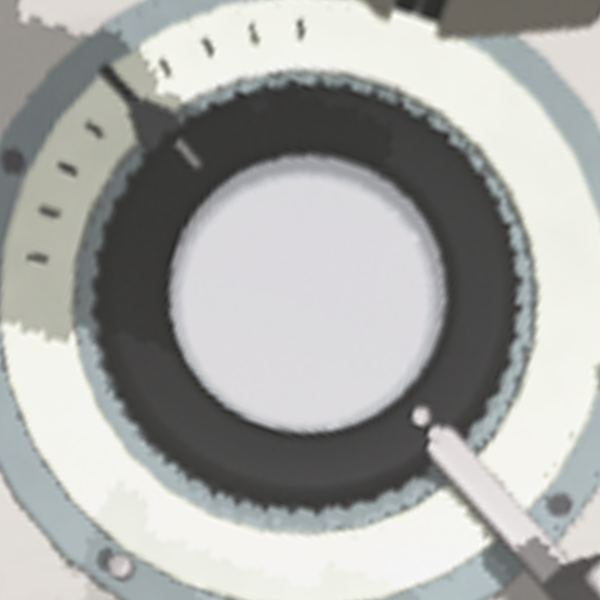

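The enlarged view is clear. The long mark lies at 40.2° world, and the pointer currently stands on it (about 40.0°). The lever is at -140° and the tab at about (522,-96). The clockwise stop pin at (120,565) puts the stop at a lever angle of about 151°, which is a 69° clockwise push followed by the same back. Now I'll go to the anticlockwise side of the tab with closed fingers, yaw 220°, so that tool x is radial and tool y is the clockwise tangent.

```bash
python3 -m pendant '[[[-0.003,-0.095,0.1],[0,0,-1.03],0],[[-0.003,-0.095,0.1],[0,0,-1.03],0],[[-0.003,-0.095,0.1],[0,0,-1.03],0],[[-0.003,-0.095,0.1],[0,0,-1.03],0],[[-0.003,-0.095,0.1],[0,0,-1.03],0],[[-0.003,-0.095,0.1],[0,0,-1.03],0],[[-0.003,-0.095,0.1],[0,0,-1.03],0],[[-0.003,-0.095,0.1],[0,0,-1.03],0],[[-0.003,-0.095,0.1],[0,0,-1.03],0],[[-0.003,-0.095,0.1],[0,0,-1.03],0]]'
python3 - <<'E'
from plant import *
import numpy as np
from h import *
o=get_obs();c=np.array([598.5,-31.3]);t=np.radians(-139.8);e=np.array([np.cos(t),np.sin(t)]);n=np.array([e[1],-e[0]])
p=o['tool_pos'][:2]-c;y=o['tcp_rot'][2];print('radial',p@e,'cw',p@n,'z',o['tool_pos'][2],'yaw',y,(t-y)%6.283,o['contact_force'])
w=capture('wrist');cv2.imwrite('pics/w4.png',w['color'][:,:,::-1])
E
```

```text
time: 3.67
tool_pos: [556.3, -122.9, 306.0]
tcp_rot: [-3.14, 0.001, -2.443]
contact_force: [-0.6, 0.2, 1.0]
grip_width: 0.6
radial 91.38267846398111 cw -42.71224869363432 z 305.9795823824343 yaw -2.4425604660314746 0.0025901717434018146 [-0.59904391  0.17127909  0.9769083 ]
```

View pics/w4.png

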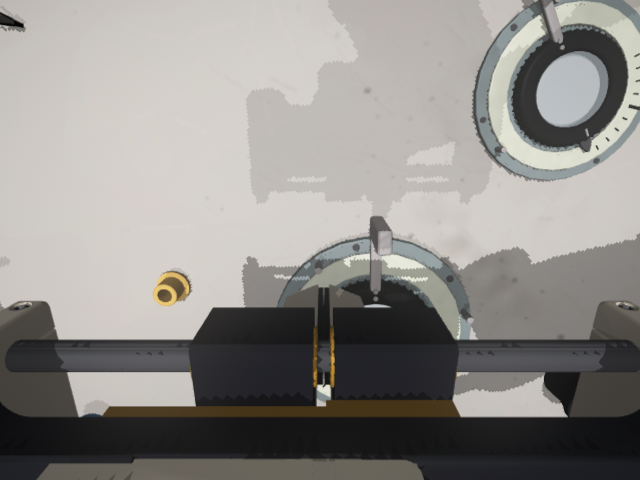

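The view shows the tab at (380,230), in line with the closed fingers at about (322,300), with free space to descend. The bush at (172,288) is well clear. I'll descend to a tip height of about 38 mm, then approach gently.

```bash
python3 -m pendant '[[[0.009,0,0.04],[0,0,0],0],[[0.009,0,0.08],[0,0,0],0],[[0.009,0,0.09],[0,0,0],0],[[0.009,0,0.09],[0,0,0],0],[[0.009,0,0.09],[0,0,0],0],[[0.009,0.004,0.09],[0,0,0],0],[[0.009,0.008,0.09],[0,0,0],0],[[0.009,0.011,0.09],[0,0,0],0],[[0.009,0.013,0.09],[0,0,0],0]]'
python3 -m pendant '[[[0,0.003,0],[0,0,0],0],[[0,0.006,0],[0,0,0],0],[[0,0.009,0],[0,0,0],0],[[0,0.011,0],[0,0,0],0],[[0,0.011,0],[0,0,0],0]]'
python3 - <<'E'
from plant import *
import numpy as np
from h import *
o=get_obs();c=np.array([598.5,-31.3]);t=np.radians(-139.8);e=np.array([np.cos(t),np.sin(t)]);n=np.array([e[1],-e[0]])
p=o['tool_pos'][:2]-c;print('radial',p@e,'cw',p@n,'z',o['tool_pos'][2],o['contact_force'])
w=capture('wrist');cv2.imwrite('pics/w5.png',w['color'][:400,100:600,::-1])
d=20
for f in range(0,71,7):
    a=np.radians(f);print(f,round(a,3),np.round([-100*(1-np.cos(a))+d*np.sin(a),100*np.sin(a)+d*(1-np.cos(a))],1))
E
```

```text
time: 4.47
tool_pos: [541.9, -118.6, 215.9]
tcp_rot: [-3.14, 0.001, -2.443]
contact_force: [0.5, -0.7, 0.1]
grip_width: -0.1
time: 4.88
tool_pos: [534.8, -110.4, 214.8]
tcp_rot: [-3.142, 0.0, -2.443]
contact_force: [0.4, 0.6, -1.1]
grip_width: 0.7
radial 99.72871405016033 cw -19.272423331787103 z 214.82461815500346 [ 0.4215942   0.59779516 -1.05454575]
0 0.0 [0. 0.]
7 0.122 [ 1.7 12.3]
14 0.244 [ 1.9 24.8]
21 0.367 [ 0.5 37.2]
28 0.489 [-2.3 49.3]
35 0.611 [-6.6 61. ]
42 0.733 [-12.3  72.1]
49 0.855 [-19.3  82.3]
56 0.977 [-27.5  91.7]
63 1.1 [-36.8 100. ]
70 1.222 [-47.  107.1]
```

View pics/w5.png

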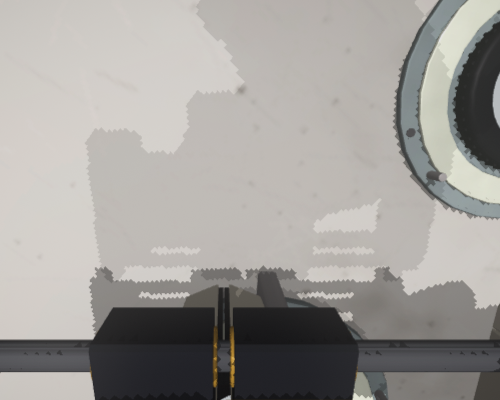

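The finger edge (258,295) is next to the tab (268,290), with no clear force yet. Sweeping clockwise along the arc.

```bash
python3 -m pendant '[[[0.001,0.006,0],[0,0,0.06],0],[[0.0017,0.0123,0],[0,0,0.122],0],[[0.0019,0.0185,0],[0,0,0.183],0],[[0.0019,0.0248,0],[0,0,0.244],0],[[0.0014,0.031,0],[0,0,0.305],0],[[0.0005,0.0372,0],[0,0,0.367],0],[[-0.0008,0.0433,0],[0,0,0.428],0],[[-0.0023,0.0493,0],[0,0,0.489],0],[[-0.0044,0.0552,0],[0,0,0.55],0],[[-0.0066,0.061,0],[0,0,0.611],0]]'
cat > st.py <<'E'
from plant import *
from h import *
import sys
o=get_obs();c=np.array([598.5,-31.3]);t=o['tcp_rot'][2];e=np.array([np.cos(t),np.sin(t)]);n=np.array([e[1],-e[0]])
p=o['tool_pos'][:2]-c;F=o['contact_force'];print('t',o['time'],'yaw',np.degrees(t)%360,'radial',p@e,'cw',p@n,'polar',np.degrees(np.arctan2(p[1],p[0]))%360,'Frad',F[:2]@e,'Fcw',F[:2]@n,'Fz',F[2])
if len(sys.argv)>1:
    for s in('top','wrist'):
        w=capture(s);cv2.imwrite(f'pics/{sys.argv[1]}_{s}.png',w['color'][:,:,::-1])
        if s=='top': cv2.imwrite(f'pics/{sys.argv[1]}.png',cv2.resize(w['color'][130:270,290:430],(560,560),interpolation=cv2.INTER_CUBIC)[:,:,::-1])
E
python3 st.py
```

```text
time: 5.77
tool_pos: [501.0, -59.6, 214.8]
tcp_rot: [-3.141, 0.001, -3.058]
contact_force: [1.9, -0.7, -0.3]
grip_width: 0.7
t 5.7667 yaw 184.803046647684 radial 99.57739315458545 cw -20.076002691350126 polar 196.20176291872863 Frad -1.8534264980994406 Fcw -0.8284535606823253 Fz -0.3017046850705665
```

```bash
python3 -m pendant '[[[0.001,0.006,0],[0,0,0.06],0],[[0.0017,0.0123,0],[0,0,0.122],0],[[0.0019,0.0185,0],[0,0,0.183],0],[[0.0019,0.0248,0],[0,0,0.244],0],[[0.0014,0.031,0],[0,0,0.305],0],[[0.0005,0.0372,0],[0,0,0.367],0],[[-0.0008,0.0433,0],[0,0,0.428],0],[[-0.0023,0.0493,0],[0,0,0.489],0],[[-0.0023,0.0493,0],[0,0,0.489],0]]'
python3 st.py p1
```

```text
time: 6.52
tool_pos: [498.9, -9.7, 214.6]
tcp_rot: [3.141, -0.0, 2.738]
contact_force: [-0.2, 0.6, 0.2]
grip_width: 0.4
t 6.5167 yaw 156.88806832514987 radial 100.11083484391037 cw -19.250805427445677 polar 167.77288992558175 Frad 0.44683718204586476 Fcw 0.43302456845508025 Fz 0.2058595897985469
```

View pics/p1.png

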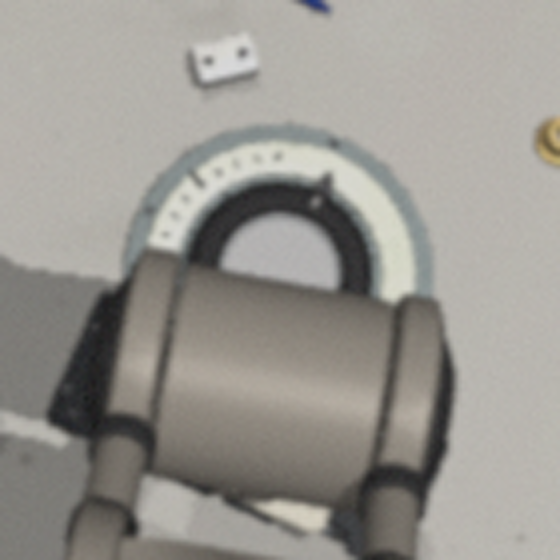

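The lever is moving: the pointer is now at crop (325,182), well clockwise of the long mark at (197,180). Pushing on in small steps to feel the stop.

```bash
python3 -m pendant '[[[0.0005,0.002,0],[0,0,0.02],0],[[0.0007,0.004,0],[0,0,0.04],0],[[0.001,0.006,0],[0,0,0.06],0],[[0.001,0.006,0],[0,0,0.06],0]]'; python3 st.py
python3 -m pendant '[[[0.0005,0.002,0],[0,0,0.02],0],[[0.0007,0.004,0],[0,0,0.04],0],[[0.0007,0.004,0],[0,0,0.04],0]]'; python3 st.py
```

```text
time: 6.95
tool_pos: [500.1, -4.5, 214.6]
tcp_rot: [-3.141, -0.0, 2.679]
contact_force: [-1.3, -2.5, -0.8]
grip_width: -0.1
t 6.95 yaw 153.47853602312853 radial 100.05297239415926 cw -19.94304001457761 polar 164.75126620619616 Frad 0.033254171530971766 Fcw -2.7651258047720826 Fz -0.8484498290902285
time: 7.2
tool_pos: [500.9, -1.3, 214.6]
tcp_rot: [-3.14, -0.001, 2.639]
contact_force: [-3.2, -7.6, 0.6]
grip_width: 0.4
t 7.2 yaw 151.2019912100824 radial 99.99273721179297 cw -20.69113277917273 polar 162.89299796008743 Frad -0.841657844351817 Fcw -8.181416791825756 Fz 0.6194018550894984
```

```bash
python3 -m pendant '[[[0,0.001,0],[0,0,0],0],[[0,0.001,0],[0,0,0],0],[[0,0.001,0],[0,0,0],0]]'; python3 st.py p2
cat > meas.py <<'E'
# angles of pointer and marks about the ring centre, top camera
import sys
from plant import *
from h import *
c=capture('top');g=cv2.cvtColor(c['color'],cv2.COLOR_RGB2GRAY).astype(np.float32);a=np.radians(np.arange(-75,100,.5))
for r in(60,62,70,72,74):
    uv=proj(c,np.c_[598.5+r*np.cos(a),-31.3+r*np.sin(a),np.full(len(a),14)]).astype(np.float32)
    p=cv2.remap(g,uv[:,0].reshape(1,-1),uv[:,1].reshape(1,-1),cv2.INTER_CUBIC)[0];w=np.clip(np.median(p)-25-p,0,None)
    n,l=cv2.connectedComponents((w>0).astype(np.uint8)[:,None]);l=l.ravel()
    print(r,[(round(float(np.degrees((a*w)[l==k].sum()/w[l==k].sum())),1),int(w[l==k].sum())) for k in range(1,n) if w[l==k].sum()>60])
E
python3 meas.py
```

```text
time: 7.45
tool_pos: [501.3, -0.6, 214.5]
tcp_rot: [-3.139, -0.001, 2.64]
contact_force: [-3.8, -8.5, 1.5]
grip_width: 0.3
t 7.45 yaw 151.25480094694257 radial 99.99802058863358 cw -19.83059072323922 polar 162.47158836371167 Frad -0.7343494268760478 Fcw -9.31776064707138 Fz 1.5216669116827304
60 [(-31.3, 1165), (90.9, 2203)]
62 [(-31.1, 915), (90.8, 2612)]
70 [(38.8, 348), (90.3, 3693)]
72 [(38.8, 310), (89.6, 4059)]
74 [(38.9, 260), (89.0, 3268)]
```

Fcw jumped from about 1 N to 9 N with no further travel, and the pointer is at -31°, matching the pin geometry (-28° to -30°). So the stop is reached. Next: retreat, rise, cross over the tab and descend on its clockwise side.

```bash
python3 -m pendant '[[[0,-0.01,0],[0,0,0],0],[[0,-0.018,0],[0,0,0],0],[[0,-0.018,-0.04],[0,0,0],0],[[0,-0.018,-0.055],[0,0,0],0],[[0,-0.018,-0.055],[0,0,0],0],[[0,0.02,-0.055],[0,0,0],0],[[0,0.055,-0.055],[0,0,0],0],[[0,0.062,-0.055],[0,0,0],0],[[0,0.062,-0.055],[0,0,0],0]]'; python3 st.py
python3 meas.py
```

```text
time: 8.35
tool_pos: [531.9, 56.1, 268.9]
tcp_rot: [3.141, -0.0, 2.643]
contact_force: [-0.7, 0.3, 0.2]
grip_width: 0.5
t 8.35 yaw 151.40843158288274 radial 100.32518192496575 cw 44.91240538568071 polar 127.29188133883487 Frad 0.746449749060461 Fcw -0.04890758851188676 Fz 0.16577176416351097
60 [(-30.7, 406), (19.9, 1406), (43.1, 304)]
62 [(-30.8, 209), (20.3, 1620), (45.4, 642)]
70 [(56.1, 4749)]
72 [(59.7, 6406)]
74 [(58.8, 5496)]
```

```bash
python3 -m pendant '[[[0,0,0.03],[0,0,0],0],[[0,0,0.055],[0,0,0],0],[[0,0,0.055],[0,0,0],0],[[0,-0.01,0.055],[0,0,0],0],[[0,-0.018,0.055],[0,0,0],0],[[0,-0.022,0.055],[0,0,0],0],[[0,-0.025,0.055],[0,0,0],0],[[0,-0.025,0.055],[0,0,0],0]]'; python3 st.py
python3 -m pendant '[[[0.001,-0.006,0],[0,0,-0.06],0],[[0.0017,-0.0123,0],[0,0,-0.122],0],[[0.0019,-0.0185,0],[0,0,-0.183],0],[[0.0019,-0.0248,0],[0,0,-0.244],0],[[0.0014,-0.031,0],[0,0,-0.305],0],[[0.0005,-0.0372,0],[0,0,-0.367],0],[[-0.0008,-0.0433,0],[0,0,-0.428],0],[[-0.0023,-0.0493,0],[0,0,-0.489],0],[[-0.0023,-0.0493,0],[0,0,-0.489],0]]'; python3 st.py; python3 meas.py
```

```text
time: 9.07
tool_pos: [519.5, 31.9, 215.8]
tcp_rot: [3.141, 0.002, 2.639]
contact_force: [0.6, -0.2, -0.5]
grip_width: 0.3
t 9.0667 yaw 151.19338137110688 radial 99.66735478985844 cw 17.352537003638176 polar 141.31692603282997 Frad -0.6586187173909104 Fcw 0.09400889204223484 Fz -0.5225476385143927
time: 9.82
tool_pos: [498.1, -12.2, 215.5]
tcp_rot: [-3.141, 0.002, 3.13]
contact_force: [0.2, -0.0, -0.3]
grip_width: 0.4
t 9.8167 yaw 179.36101309761136 radial 100.56456278551374 cw 17.933851960718684 polar 169.24965158119736 Frad -0.22152779744316692 Fcw -0.029692580082870734 Fz -0.2847254516823989
60 [(1.0, 878), (88.1, 2535)]
62 [(0.9, 785), (88.2, 3258)]
70 [(38.8, 347), (88.6, 3045)]
72 [(38.8, 301), (89.3, 2891)]
74 [(38.9, 256), (90.1, 2599)]
```

The lever follows: pointer at 1.0° against the mark at 38.8° (top view), so 37.8° to go. I'll do 31° now, then the rest in fine steps.

```bash
python3 -m pendant '[[[0.001,-0.006,0],[0,0,-0.06],0],[[0.0017,-0.0123,0],[0,0,-0.122],0],[[0.0017,-0.0185,0],[0,0,-0.183],0],[[0.0016,-0.0248,0],[0,0,-0.244],0],[[0.001,-0.031,0],[0,0,-0.305],0],[[0,-0.0372,0],[0,0,-0.367],0],[[-0.0014,-0.0433,0],[0,0,-0.428],0],[[-0.003,-0.0493,0],[0,0,-0.489],0],[[-0.005,-0.0552,0],[0,0,-0.55],0],[[-0.005,-0.0552,0],[0,0,-0.55],0]]'; python3 st.py; python3 meas.py
```

```text
time: 10.7
tool_pos: [502.6, -67.2, 215.0]
tcp_rot: [-3.141, 0.001, -2.604]
contact_force: [-0.3, 0.4, -0.6]
grip_width: 0.2
t 10.7 yaw 210.77368367029771 radial 100.73592898972001 cw 18.226992072073827 polar 200.5176426445759 Frad 0.0001434877497750453 Fcw 0.5008153682158804 Fz -0.6058494385423537
60 [(33.1, 1053), (93.4, 653)]
62 [(33.1, 879), (93.3, 981)]
70 [(38.8, 341), (92.5, 1095)]
72 [(38.8, 307), (92.2, 1224)]
74 [(38.8, 258), (91.7, 1380)]
```

```bash
python3 -m pendant '[[[0.0003,-0.003,0],[0,0,-0.03],0],[[0.0006,-0.006,0],[0,0,-0.06],0],[[0.001,-0.008,0],[0,0,-0.08],0],[[0.001,-0.009,0],[0,0,-0.09],0],[[0.001,-0.009,0],[0,0,-0.09],0],[[0.001,-0.009,0],[0,0,-0.09],0]]'; python3 st.py; python3 meas.py
```

```text
time: 11.25
tool_pos: [505.9, -74.8, 214.7]
tcp_rot: [3.141, -0.0, -2.516]
contact_force: [-0.2, 0.9, 1.1]
grip_width: 0.5
t 11.25 yaw 215.865714049158 radial 100.5739617095687 cw 18.991188766201887 polar 205.1725670435431 Frad -0.31878012273645795 Fcw 0.8602388482139416 Fz 1.1352816654995475
60 [(-73.2, 550), (37.2, 817), (90.5, 889)]
62 [(-73.6, 476), (37.2, 703), (89.8, 1508)]
70 [(38.8, 328), (89.3, 1573)]
72 [(38.8, 296), (89.5, 1667)]
74 [(38.8, 266), (89.2, 1813)]
```

```bash
python3 -m pendant '[[[0.0002,-0.0012,0],[0,0,-0.012],0],[[0.0004,-0.0025,0],[0,0,-0.025],0],[[0.0004,-0.0025,0],[0,0,-0.025],0],[[0.0004,-0.0025,0],[0,0,-0.025],0]]'; python3 st.py; python3 meas.py
```

```text
time: 11.63
tool_pos: [507.2, -77.4, 214.7]
tcp_rot: [-3.142, 0.0, -2.49]
contact_force: [-1.2, 0.7, 0.3]
grip_width: 0.3
t 11.6333 yaw 217.35714651356267 radial 100.58295493811434 cw 18.786051250860623 polar 206.77780689849786 Frad 0.5383866639695127 Fcw 1.3219075128470616 Fz 0.255817491945646
60 [(-72.4, 952), (-62.7, 104), (38.7, 752), (89.3, 1009)]
62 [(-72.5, 994), (38.8, 723), (88.9, 1650)]
70 [(-74.2, 230), (38.8, 320), (88.2, 1745)]
72 [(-74.6, 114), (38.8, 306), (88.6, 1775)]
74 [(38.8, 270), (88.4, 1968)]
```

Pointer 38.7°, mark 38.8°. I'll retreat, rise, and return to the earlier viewpoint for an independent check with the wrist camera.

```bash
python3 -m pendant '[[[0,0.01,0],[0,0,0],0],[[0,0.025,0],[0,0,0],0],[[0,0.025,0],[0,0,0],0],[[0,0.025,-0.04],[0,0,0],0],[[0,0.025,-0.08],[0,0,0],0],[[0,0.025,-0.12],[0,0,0],0],[[0,0.025,-0.16],[0,0,0],0],[[0,0.025,-0.19],[0,0,0],0],[[0,0.025,-0.19],[0,0,0],0]]'
python3 -m pendant '[[[-0.09,-0.037,0],[0,0,0.984],0],[[-0.09,-0.037,0],[0,0,0.984],0],[[-0.09,-0.037,0],[0,0,0.984],0],[[-0.09,-0.037,0],[0,0,0.984],0],[[-0.09,-0.037,0],[0,0,0.984],0],[[-0.09,-0.037,0],[0,0,0.984],0],[[-0.09,-0.037,0],[0,0,0.984],0],[[-0.09,-0.037,0],[0,0,0.984],0],[[-0.09,-0.037,0],[0,0,0.984],0],[[-0.09,-0.037,0],[0,0,0.984],0]]'
python3 look.py w6 598 -31.3
```

```text
time: 12.43
tool_pos: [492.9, -57.6, 411.5]
tcp_rot: [-3.131, 0.008, -2.489]
contact_force: [0.4, -1.3, -0.1]
grip_width: 0.3
time: 13.27
tool_pos: [586.0, -32.2, 404.3]
tcp_rot: [-3.142, -0.0, 2.813]
contact_force: [0.2, -0.6, 0.2]
grip_width: 0.4
13.2667 [586.  -32.2 404.3] [ 0.2 -0.6  0.2]
dark [599.3 -30.3] [96.  98.7]
dark [519.4 146.3] [40.7 53.7]
54 [(-145.5, -143.0), (-101.0, -100.5), (-93.5, -92.5), (-87.0, -85.0), (-79.5, -77.5), (-73.0, -69.5), (-66.0, 12.0), (13.0, 18.0), (22.0, 25.5), (27.0, 54.5), (58.0, 62.5), (66.0, 69.5), (74.5, 76.0), (82.0, 82.5)]
56 [(-144.5, -143.0), (-27.5, -27.0), (-20.0, -19.0), (-12.5, -12.5), (29.0, 46.5), (47.5, 49.0), (51.0, 52.5), (54.5, 60.0), (61.0, 65.5), (72.0, 75.5), (79.0, 80.0)]
62 [(36.0, 41.5)]
67 [(38.0, 40.0), (49.0, 49.5), (59.0, 59.5), (69.0, 69.5), (79.0, 79.5)]
69 [(38.0, 40.0), (48.5, 49.0), (59.5, 59.5), (69.0, 69.5), (79.0, 79.0)]
71 [(38.0, 40.0)]
74 [(38.0, 40.0)]
```

View pics/w6.png

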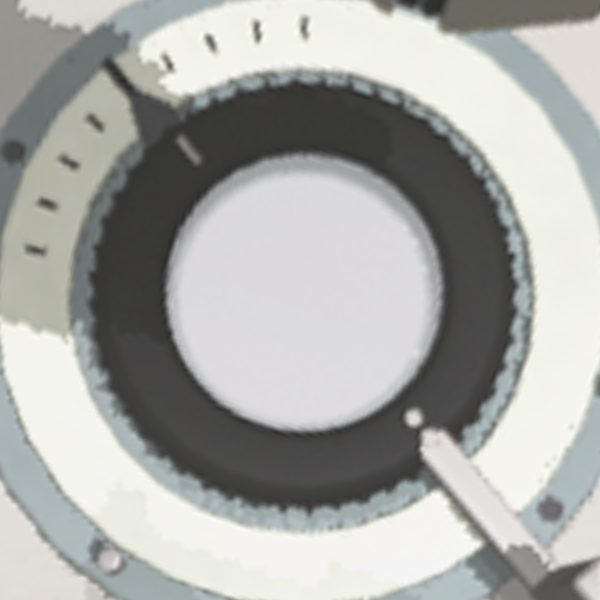

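The wrist view shows the pointer tip joined to the long mark at (120,85), with the scale intact. Pointer is 38.8° and mark 39.0°, about 0.3 mm apart. The mark is within about 1.5 mm of its start, and the loupe measures (519.4,146.3) against (519.4,146.4) before. Handing in.

```bash
python3 -c "
from plant import *
print(close_job())"
```

```text
the job is handed in; nothing more can be done
None
```

The filter is set, and I handed the job in at about 13.3 s of the 54 s allowed. With closed fingers I pushed the tab of the larger light (ring radius about 51 mm) clockwise to its stop. I then crossed over the tab and pushed it back until the pointer stood on the long mark.

**Stop:** the push force rose from about 1 N to 9 N with no further travel. The pointer read about -31°, against roughly -28° to -30° expected from the pin position. I took that as the stop; the joint value itself could not be read.

**Final setting:** the pointer and the long mark agree in both views.

| Camera | Pointer | Long mark |
|---|---|---|
| Top | 38.7° | 38.8° |
| Wrist | 38.8° | 39.0° |

The difference is about 0.3 mm at the tip. The two cameras gave absolute mark angles up to about 1.4° apart, which is within the 2 mm calibration, so I relied on comparing pointer and mark in the same view.

**Light:** in the wrist view the mark moved from 40.2° to 39.0°, about 1.5 mm. That could be a small shift of the light or measurement error; the limit is 12 mm. I did not measure the light's height or tilt; it looked undisturbed.

**Bystanders:** the loupe measured unchanged. I did not re-measure the bush and the block at the end, but the fingers never came near them.

The first close-up attempt moved the arm the wrong way, so that picture showed only the gripper; nothing was touched.

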